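# Level an appliance stand on its sprung foot

### The arm

A 6-joint arm with a two-finger parallel gripper is mounted at the origin on a cart in front of the work surface, level with it; the furniture and walls round the work are solid. World frame = base frame: x ahead of the robot, y to its left, z up, the work surface at z = 0. Lengths are in mm, angles in degrees, forces in N, time in s.
With the tool pointing down it reaches from about 350 to 850 mm from the base axis. Payload 8.1 kg.
Tool frame: the origin (TCP) lies between the finger pads; the fingertips stand 25 mm ahead of it and the grasp point (between the pads) lies 6 mm ahead of it (r.tcp_to_tips is the distance from the TCP to the fingertips, in mm); z points along the fingers, y is the line along which they close (so a half turn about z gives the same grasp; the last joint's range is limited). The gripper opens to 85 mm and grips with 20 to 120 N. Pads are 22 mm wide; open, the fingers measure 114 mm over their backs; the gripper's body (76 mm by 85 mm) begins 54 mm behind the grasp point. The pads swing forward as they close: fully open they stand 13 mm farther back than shut.
Start: joints at [61.914, 7.471, 85.268, -0, 87.261, -4.893], TCP at [236.281, 551.522, 256.292] pointing down, gripper open.
Joint ranges: [-169.43, 169.43], [-51.17, 129.36], [1.28, 143.12], [-76.62, 256.62], [0, 156.53], [-152.29, 152.29]. Speed limits (degrees/s): [136.94, 136.94, 159.86, 180, 180, 180].

### API

Orientations are given as [roll, pitch, yaw] about the fixed x, y, z axes, in that order (R = Rz(yaw) Ry(pitch) Rx(roll)).
In Python, from bench import r gives the robot as it stands.
- The arm moves only by the tool apply_moves, never from a script. Its arguments are lists of equal length, an entry for each row: "angular": the turn, a rotation vector about the world's x, y, z in units of 8 degrees (1.0 is 8 degrees), a list of three; "travel": the shift along the world's x, y, z in units of 40 mm (1.0 is 40 mm), a list of three; "jaw": the opening, from 0 (shut) to 1 (fully open). A call has 1 to 20 rows; each row shifts and turns the commanded pose from where the row before left it; what a row does not reach is not made up. A row lasts 1/8 s, in which the tool goes at most 62.5 mm and 10.7 degrees, less where a joint would pass 70% of its speed; a pose out of reach is approached as far as the arm can. A call is refused whole if a number of a shift passes 1 or a number of a turn 1, either way. A call with a gripper value outside its range is refused whole. The fingers move at their own pace and stop on an object; "force" is the grip in N (left out, the last holds). Time passes only in rows, so rows that do not move let the fingers close. It gives the time, the measured TCP pose, the force, the opening and the grip force at its end, in the units of the state.
- r.sense(): the state, without advancing time (a new reading comes with each control period).
- r.snapshot(name): name is "scene" or "top" or "wrist"; returns a dict with "color" (384x512x3 uint8, red, green, blue), "fx", "fy", "cx", "cy" (pixels), "R" (3x3) and "t" (3): a world point X has camera coordinates R X + t; the wrist camera has in their place "mount" (4x4, takes a point from camera to tool coordinates, whose origin is the TCP and whose axes are the flange's). Camera axes: x right, y down, z forward; pixel columns grow to the right and rows downward; lengths in mm; the calibration is good to about 2 mm. A picture is of the moment at which its call begins: read the wrist's pose just before it. There is no depth.
- r.hand_in(): hands the job in; it is judged then, once.
The state is a dict: "time": time; "joint_pos": joint angles; "qd": joint speeds; "joint_efforts": joint torques, N m; "tool_pos": TCP position; "tcp_rot": TCP orientation; "ft_force": force on the tool from outside, world axes, zero at the start; "wrist_torque": the same for the moment, N m; "finger_gap": finger opening in mm; "grip_force": force on a finger pad.
Only numpy, scipy, OpenCV 4.12 (cv2) and the standard library are available. Lean on these libraries where they do the work, as an engineer would, in place of code of your own. Each camera call takes 0.05 s, during which the arm holds its last target. There are 200 camera calls.

### The job

Level the wooden appliance stand: take the pocket spirit level out of the tray, stand it upright on the stand's top along the board's length, press it down flat and let go of it. Then grip the stand's round foot knob, push it down to its stop (as the machine's weight will later) and, keeping it pushed down, turn it until the bubble rests midway between the vial's two lines. Finish holding, still gripping the knob and pressing it down with the bubble centred so that the lock nut can be tightened; leave the tray's other things, the honey jar and the salt shaker alone.

Things in the scene. Friction and masses are not known exactly. Their poses are not given: they have to be found in the camera images.
- level_center (a point): Centre of the pocket spirit level, half-way up: 140 long (x) x 24 wide (y) x 44 mm tall (z, up), 0.15 kg, aluminium, flat sides, black end caps. Stands upright on its base in the tray, lying across it, yaw varies. In an 80 mm gap in its upper edge, 28 to 43 mm above its underside, lies a tinted glass vial with a pale 18 mm bubble and two black rings 26 mm apart.
- bubble (a joint): Bubble's position along the level's x axis in m: 0 midway between the two rings, positive towards the level's +x end, limits -0.025 and 0.025. It goes to the higher end, 18 mm per degree of slope along the level, sluggishly: allow 1.5 s to settle.
- board_middle (a point): Where the level goes: middle of the clear part of the stand's wooden top, on its upper face, about 53 mm above the worktop. x runs along the board's length away from the knob, z up. The board, 250 x 160 x 18 mm, reaches from here 80 mm in +x, 170 in -x, 80 to each side; the knob's axis is 140 mm away in -x. It tilts about two feet under its +x end and cannot slide.
- knob_grip (a point): Centre of the round black fluted foot knob, 38 mm diameter, 24 mm high, axis upright, underside about 15 mm clear of the board; z up, does not turn with the knob. Turned clockwise seen from above it raises the board's knob end 1.6 mm per rad (bubble 9 mm per rad towards the knob) and stays at its own height. Stiff (0.06 N m), stays as left; needs 0.6 to 1.6 rad clockwise in all.
- foot (a joint): How far the knob, with the board's knob end, is pushed down on the sprung foot, as an angle about the stand's rear feet in rad: 0 at rest, 0.0158 (3 mm at the knob) at its hard stop. About 5.5 N down on the knob reaches the stop; the bubble is then 16 mm farther from the knob than with the foot up. It springs up when let go.
- knob: The knob with its screw, for contact only; its origin is on the worktop under the knob's axis; it turns with the knob.
- level: The spirit level; its origin is the middle of its underside, axes as for its centre.
- top_board: The stand's wooden top; axes as at board_middle; its origin lies on the worktop under its rear feet.
- tray: Light wooden tray with the level and oddments, outside 180 (x) x 240 (y) x 38 mm tall, walls and floor 4 mm thick, fixed. Origin: middle of its underside.
- egg_timer: Cream egg-shaped kitchen timer, 62 mm, standing in the far left of the tray. Origin at its underside. To be left alone.
- tea_light: Tea light, 38 mm diameter, 16 mm high, in the tray's far row. Origin at its underside. To be left alone.
- lime: Lime, about 46 mm, in the tray's far row. Origin at its underside. To be left alone.
- capsule_6: Coffee capsule, 37 mm diameter, 27 mm high, in the tray's far right. Origin at its underside. To be left alone.
- honey_jar: Honey jar, 61 mm wide, 95 mm high, on the worktop behind the stand. Origin at its underside. To be left alone.
- salt_shaker: Salt shaker, 44 mm diameter, 90 mm high, on the strip in front of the sink. Origin at its underside. To be left alone.

How it is judged:
By the outcome, as a careful person would: the job done as asked, in the order asked, and still so for the second after the job is handed in, while the arm keeps its last pose, push and grip.
It also fails if it takes over 64 s, if anything falls off the work surface, if the arm or the gripper's body presses on something with over 40 N, if the wrist force passes 120 N, or if a joint passes its speed limit or range.

## Working session

There is one attempt and no reset: what is moved stays moved. The work goes in short steps, Python scripts to look and compute and a tool call to move; the robot and the scene stay as the last step left them, time stands still between calls to the robot, and variables do not carry over. Pictures are saved under pics/ and viewed, at most 10 in all, crops included, and the job is handed in when it is done.

Besides the shell and the picture viewer there is one more tool, called by a JSON object that holds its "name" and its "arguments". apply_moves: Moves the arm, as the interface text tells. Its arguments: {"type":"object","properties":{"angular":{"type":"array"},"travel":{"type":"array"},"jaw":{"type":"array"},"force":{"type":"number"}},"required":["angular","travel","jaw"]}

```bash
ls; mkdir -p pics
python3 - <<'E'
from bench import r
import cv2,numpy as np,pickle
d={}
for n in("scene","top","wrist"):
    s=r.snapshot(n); d[n]=s; cv2.imwrite(f"pics/{n}0.png",s["color"][...,::-1])
    print(n,{k:np.round(v,4).tolist() for k,v in s.items() if k!="color"})
pickle.dump(d,open("s0.pkl","wb"))
print(r.sense())
a=cv2.resize(d["top"]["color"],(800,600),interpolation=cv2.INTER_CUBIC)
cv2.imwrite("pics/top0b.png",a[...,::-1])
E
```

```text
pics
scene {'fx': 478.5766, 'fy': 478.5766, 'cx': 259.9365, 'cy': 189.1671, 'R': [[-0.898, -0.4399, 0.0115], [-0.3719, 0.7447, -0.5542], [0.2352, -0.5019, -0.8323]], 't': [527.8584, 279.5531, 1316.8903]}
top {'fx': 480.0465, 'fy': 480.0465, 'cx': 259.1926, 'cy': 193.8745, 'R': [[-0.0102, -0.9998, 0.015], [-0.9881, 0.0077, -0.1537], [0.1536, -0.0164, -0.988]], 't': [-26.9403, 605.2227, 1306.3678]}
wrist {'fx': 276.5305, 'fy': 276.5305, 'cx': 250.2065, 'cy': 189.1376, 'mount': [[0.001, -0.9463, -0.3234, 83.5219], [1.0, 0.0009, 0.0004, 1.0245], [-0.0001, -0.3234, 0.9463, -117.9715], [0.0, 0.0, 0.0, 1.0]]}
{'time': 0.15, 'joint_pos': array([ 6.19135502e+01,  7.50616031e+00,  8.53138851e+01, -9.16017116e-05,
        8.72612102e+01, -4.89316811e+00]), 'qd': array([ 0.02570052, -0.10053193, -0.16488983,  0.08568392,  0.12113104,
       -0.03358315]), 'joint_efforts': array([ 1.22698795e-03, -5.70067477e+01, -5.01154053e+01, -2.60690640e-04,
        9.64433566e-03, -6.82914265e-05]), 'tool_pos': array([236.10366429, 551.18382814, 255.48521516]), 'tcp_rot': array([-1.79919033e+02, -6.83979411e-03,  1.56806718e+02]), 'ft_force': array([ 0.08610399,  0.39154658, -0.73473181]), 'wrist_torque': array([-0.03609393,  0.05175948, -0.05014547]), 'grip_force': 0.0, 'finger_gap': 85.24388030716385}
```

View pics/top0b.png

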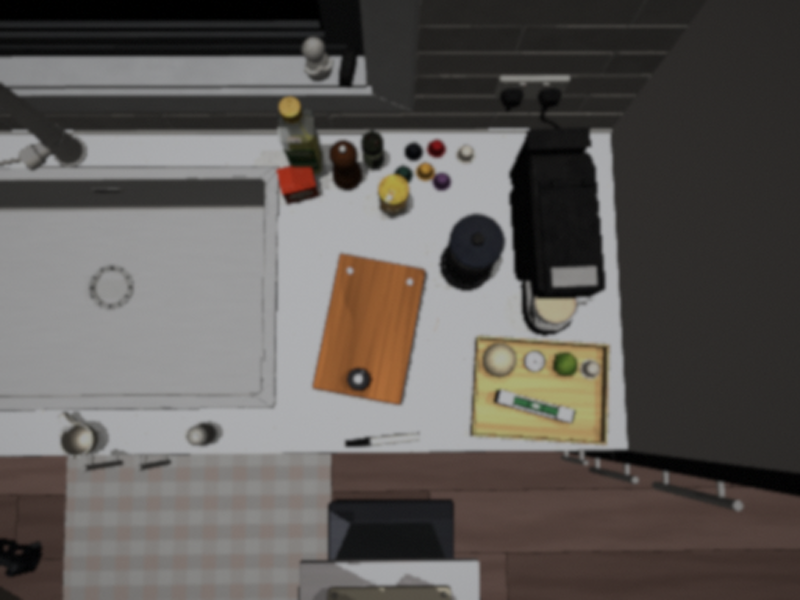

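View pics/scene0.png

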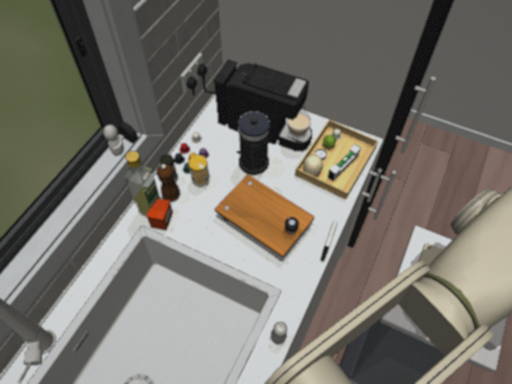

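Top view (800×600): the stand's corners are near (342,254), (425,270), (402,404), (314,388), and the knob is at (358,379). The level runs from (497,398) to (574,414) in the tray. The scene view shows the same layout.

```bash
cat > h.py <<'E'
import numpy as np,cv2
from scipy.spatial.transform import Rotation as Ro
def ray(s,uv,z,pose=None):
    """pixel -> world point at height z"""
    d=np.array([(uv[0]-s["cx"])/s["fx"],(uv[1]-s["cy"])/s["fy"],1.])
    if "mount" in s:
        p,rpy=pose; Rt=Ro.from_euler("xyz",rpy,degrees=True).as_matrix(); M=s["mount"]
        o=Rt@M[:3,3]+p; d=Rt@M[:3,:3]@d
    else: o=-s["R"].T@s["t"]; d=s["R"].T@d
    return o+d*(z-o[2])/d[2]
E
python3 - <<'E'
import pickle;from h import *
d=pickle.load(open("s0.pkl","rb"));s=d["top"]
k=.64
for n,z,p in[("lvlA",48,(497,398)),("lvlB",48,(574,414)),("bub",45,(535,406)),("c1",53,(342,254)),("c2",53,(425,270)),("c3",53,(402,404)),("c4",53,(314,388)),("knob",92,(358,378)),("tray TL",38,(477,338)),("tray TR",38,(607,346)),("BL",38,(472,435)),("BR",38,(605,442)),("honey",95,(394,188)),("grinder",150,(476,240)),("timer",50,(500,358)),("carafe",60,(550,318)),("lime",35,(566,363))]:
    print(n,ray(s,np.array(p)*k-.18,z).round(0))
for n in("scene",):
  s=d[n]
  for n,z,p in[("c1",53,(253,178)),("c2",53,(313,214)),("c3",53,(279,253)),("c4",53,(216,211)),("knob",92,(292,223)),("lA",48,(332,175)),("lB",48,(359,148))]: print(n,ray(s,p,z).round(0))
E
```

```text
lvlA [ 434. -193.   48.]
lvlB [ 404. -329.   48.]
bub [ 419. -261.   45.]
c1 [695.  81.  53.]
c2 [665. -69.  53.]
c3 [425. -25.  53.]
c4 [454. 130.  53.]
knob [469.  51.  92.]
tray TL [ 542. -161.   38.]
tray TR [ 525. -396.   38.]
BL [ 369. -148.   38.]
BR [ 355. -384.   38.]
honey [805. -14.  95.]
grinder [ 696. -151.  150.]
timer [ 504. -200.   50.]
carafe [ 574. -290.   60.]
lime [ 495. -321.   35.]
c1 [642. -61.  53.]
c2 [430. -25.  53.]
c3 [465. 132.  53.]
c4 [686.  91.  53.]
knob [465.  51.  92.]
lA [ 431. -183.   48.]
lB [ 393. -320.   48.]
```

{"name": "apply_moves", "arguments": {"angular": [[0,0,-0.5],[0,0,-0.5],[0,0,-0.5],[0,0,-0.5],[0,0,-0.5],[0,0,-0.5],[0,0,-0.5],[0,0,-0.5],[0,0,-0.5],[0,0,-0.5],[0,0,-0.5],[0,0,-0.5],[0,0,-0.5],[0,0,-0.5],[0,0,-0.5],[0,0,-0.5],[0,0,-0.5],[0,0,-0.5],[0,0,-0.4],[0,0,-0.5]], "travel": [[0.65,-1,0],[0.65,-1,0],[0.65,-1,0],[0.65,-1,0],[0.65,-1,0],[0.65,-1,0],[0.65,-1,0],[0.65,-1,0],[0.65,-1,0],[0.65,-1,0],[-0.2,-1,-0.1],[-0.2,-1,-0.1],[-0.2,-1,-0.1],[-0.2,-1,-0.1],[-0.2,-1,-0.1],[-0.2,-1,-0.1],[-0.2,-1,-0.1],[-0.2,-1,-0.1],[-0.2,-1,-0.1],[-0.2,-1,-0.1]], "jaw": [1,1,1,1,1,1,1,1,1,1,0.6,0.6,0.6,0.6,0.6,0.6,0.6,0.6,0.6,0.6]}}

```text
time: 2.65
tool_pos: [415.7, -249.7, 216.0]
tcp_rot: [-180.0, -0.0, 77.5]
ft_force: [2.0, 0.3, 0.0]
finger_gap: 51.4
grip_force: 0.0
```

{"name": "apply_moves", "arguments": {"angular": [[0,0,0],[0,0,0]], "travel": [[0,-0.3,0],[0,0,0]], "jaw": [0.6,0.6]}}

```text
time: 2.9
tool_pos: [416.2, -260.6, 216.1]
tcp_rot: [-180.0, -0.0, 77.6]
ft_force: [0.3, 0.5, 0.2]
finger_gap: 51.1
grip_force: 0.0
```

```bash
cat >> h.py <<'E'
def look(r,name,save):
    import pickle
    st=r.sense(); s=r.snapshot(name); pickle.dump((s,(st["tool_pos"],st["tcp_rot"])),open(save+".pkl","wb"))
    cv2.imwrite(f"pics/{save}.png",s["color"][...,::-1]); return st
E
python3 - <<'E'
from bench import r
from h import *
st=look(r,"wrist","w1"); print(st["time"],st["tool_pos"],st["tcp_rot"],st["finger_gap"],st["joint_pos"].round(1), r.tcp_to_tips)
E
```

```text
2.9 [ 416.2016439  -260.6067855   216.09185389] [-1.79973430e+02 -3.35291429e-02  7.75854873e+01] 51.08853459262453 [-38.1  -8.3 105.2   0.   83.2 -25.6] 25.0
```

View pics/w1.png

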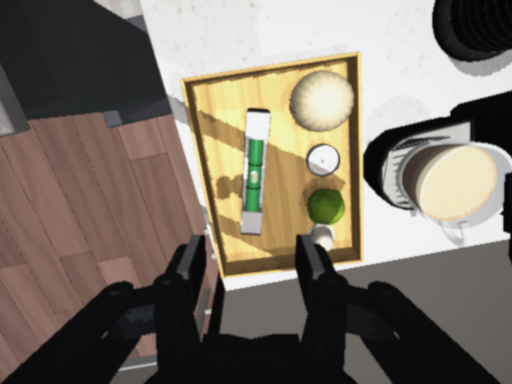

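The wrist view shows the level's top face from (259,110) down to (251,233), its vial around (255,175), and clear space on both sides.

Run:
```python
import pickle;from h import *
s,p=pickle.load(open("w1.pkl","rb"))
# corners of top face
for q in[(248,110),(270,110),(240,233),(262,234),(259,110),(251,233.5),(255,176)]: print(q,ray(s,q,48,p).round(1))
a=ray(s,(259,110),48,p);b=ray(s,(251,233.5),48,p);print((a+b)/2,np.degrees(np.arctan2(*(a-b)[1::-1])),np.linalg.norm(a-b))
```

```text
(248, 110) [ 429.1 -191.7   48. ]
(270, 110) [ 450.5 -196.4   48. ]
(240, 233) [ 390.4 -323.3   48. ]
(262, 234) [ 415. -330.   48.]
(259, 110) [ 439.8 -194.1   48. ]
(251, 233.5) [ 402.7 -326.7   48. ]
(255, 176) [ 421.6 -260.1   48. ]
[ 421.24739271 -260.37250179   48.        ] 74.37967584418507 137.67687417657274
```

{"name": "apply_moves", "arguments": {"angular": [[0,0,-0.4],[0,0,0],[0,0,0],[0,0,0],[0,0,0],[0,0,0],[0,0,0],[0,0,0],[0,0,0],[0,0,0],[0,0,0],[0,0,0],[0,0,0]], "travel": [[0.12,0,-0.5],[0,0,-0.8],[0,0,-0.8],[0,0,-0.8],[0,0,-0.8],[0,0,-0.5],[0,0,-0.32],[0,0,0],[0,0,0],[0,0,0],[0,0,0],[0,0,0],[0,0,0]], "jaw": [0.6,0.6,0.6,0.6,0.6,0.6,0.6,0.6,0.2,0.1,0.1,0.1,0.1], "force": 40}}

```text
time: 4.58
tool_pos: [422.0, -261.1, 36.8]
tcp_rot: [179.9, 0.0, 74.4]
ft_force: [-0.4, 1.0, 6.4]
finger_gap: 23.1
grip_force: 41.4
```

{"name": "apply_moves", "arguments": {"angular": [[0,0,0],[0,0,0],[0,0,0],[0,0,0],[0,0,0.85],[0,0,0.85],[0,0,0.85],[0,0,0.85],[0,0,0.85],[0,0,0.85],[0,0,0.85],[0,0,0.85],[0,0,0.85],[0,0,0.85],[0,0,0.85],[0,0,0.85],[0,0,0.85],[0,0,0.8],[0,0,0],[0,0,0]], "travel": [[0,0,0.4],[0,0,0.8],[0,0,1],[0,0,0.9],[0,0.4,0],[0,0.5,0],[0.3,0.55,0],[0.3,0.55,0],[0.4,0.6,0],[0.4,0.6,0],[0.4,0.6,0],[0.4,0.6,0],[0.4,0.6,0],[0.4,0.6,0],[0.4,0.6,0],[0.4,0.5,0],[0.4,0.3,0],[0.35,0.1,0],[0.4,0.1,0],[0,0,0]], "jaw": [0.1,0.1,0.1,0.1,0.1,0.1,0.1,0.1,0.1,0.1,0.1,0.1,0.1,0.1,0.1,0.1,0.1,0.1,0.1,0.1]}}

```text
time: 7.08
tool_pos: [619.6, 27.7, 160.2]
tcp_rot: [180.0, 0.0, 169.2]
ft_force: [-0.2, 0.2, -1.7]
finger_gap: 23.0
grip_force: 40.4
```

Run:
```python
from bench import r
from h import *
st=look(r,"wrist","w2"); print(st["time"],st["tool_pos"],st["tcp_rot"],st["finger_gap"],st["joint_pos"].round(1))
```

```text
7.075 [619.56906883  27.69504896 160.19324886] [1.79996992e+02 2.45724828e-02 1.69218517e+02] 23.018280275214654 [ -2.2  14.1  88.   -0.   77.9 -81.4]
```

View pics/w2.png

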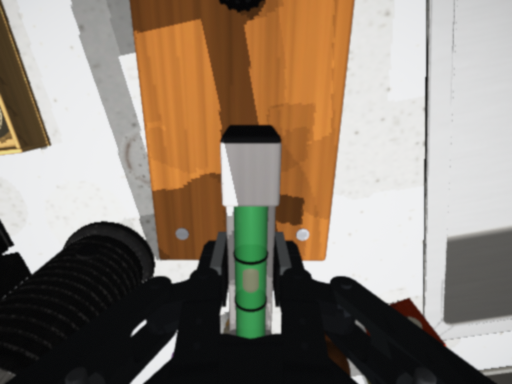

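Wrist view: board's far edge runs (160,259)–(326,259), with sides up to (134,0) and (353,0). The level is held along the board, and the knob is just visible at the top near (242,0).

Run:
```python
import pickle;from h import *
s,p=pickle.load(open("w2.pkl","rb"))
q={k:ray(s,v,53,p) for k,v in dict(fl=(160,259),fr=(326,259),nl=(134,0),nr=(353,0)).items()}
for k in q: print(k,q[k].round(1))
ml=(q["fl"]+q["fr"])/2; ax=[q["fl"]-q["nl"],q["fr"]-q["nr"]]
for a in ax: print(np.degrees(np.arctan2(a[1],a[0])))
e=q["fl"]-q["fr"];print(np.degrees(np.arctan2(e[1],e[0]))+90)
for yaw in(-10.8,-11.):
  u=np.array([np.cos(np.radians(yaw)),np.sin(np.radians(yaw)),0]);print(ml-80*u, ml-220*u)
c,s_,=p[0],p[1];v=u
for z in(60,): print(ray(s,(251,125),160,p))
```

```text
fl [666.1 -66.4  53. ]
fr [695.2  87.2  53. ]
nl [461.6 -23.7  53. ]
nr [490.  126.4  53. ]
-11.803099765920171
-10.800355381335137
-10.724973134832652
[602.0850351   25.37964772  53.        ] [464.56482     51.61303177  53.        ]
[602.13784048  25.65386219  53.        ] [464.7100348   52.36712154  53.        ]
[549.81432918  42.40602814 160.        ]
```

{"name": "apply_moves", "arguments": {"angular": [[0,0,0],[0,0,0],[0,0,0],[0,0,0],[0,0,0],[0,0,0],[0,0,0]], "travel": [[-0.2,-0.05,-0.2],[-0.2,-0.05,-0.4],[0,0,-0.5],[0,0,-0.4],[0,0,-0.2],[0,0,0],[0,0,0]], "jaw": [0.1,0.1,0.1,0.1,0.1,0.1,0.1]}}

```text
time: 8.0
tool_pos: [603.7, 23.5, 92.2]
tcp_rot: [180.0, 0.1, 169.2]
ft_force: [-0.4, 0.3, -1.3]
finger_gap: 23.1
grip_force: 40.4
```

{"name": "apply_moves", "arguments": {"angular": [[0,0,0],[0,0,0],[0,0,0],[0,0,0]], "travel": [[0,0,-0.05],[0,0,-0.05],[0,0,0],[0,0,0]], "jaw": [0.1,0.1,0.1,0.1]}}

```text
time: 8.5
tool_pos: [603.1, 23.5, 87.5]
tcp_rot: [-180.0, 0.0, 169.2]
ft_force: [-0.3, 0.1, -0.7]
finger_gap: 23.5
grip_force: 40.4
```

{"name": "apply_moves", "arguments": {"angular": [[0,0,0],[0,0,0],[0,0,0]], "travel": [[0,0,-0.05],[0,0,0],[0,0,0]], "jaw": [0.1,0.1,0.1]}}

```text
time: 8.88
tool_pos: [603.1, 23.5, 85.5]
tcp_rot: [180.0, 0.0, 169.2]
ft_force: [0.0, -1.0, -2.2]
finger_gap: 23.1
grip_force: 40.4
```

{"name": "apply_moves", "arguments": {"angular": [[0,0,0],[0,0,0],[0,0,0]], "travel": [[0,0,-0.05],[0,0,0],[0,0,0]], "jaw": [0.1,0.1,0.1]}}

```text
time: 9.25
tool_pos: [603.4, 23.5, 84.9]
tcp_rot: [180.0, 0.0, 169.2]
ft_force: [-5.1, 0.2, 8.9]
finger_gap: 23.3
grip_force: 41.7
```

{"name": "apply_moves", "arguments": {"angular": [[0,0,0],[0,0,0],[0,0,0]], "travel": [[0,0,-0.04],[0,0,0],[0,0,0]], "jaw": [0.1,0.1,0.1]}}

```text
time: 9.62
tool_pos: [603.5, 23.5, 84.8]
tcp_rot: [180.0, 0.0, 169.2]
ft_force: [-12.1, -0.2, 20.1]
finger_gap: 22.9
grip_force: 43.2
```

{"name": "apply_moves", "arguments": {"angular": [[0,0,0],[0,0,0],[0,0,0],[0,0,0],[0,0,0],[0,0,0],[0,0,0],[0,0,0]], "travel": [[0,0,0],[0,0,0],[0,0,0],[0,0,0.3],[0,0,0.7],[0,0,1],[0,0,0.9],[0,0,0]], "jaw": [0.35,0.55,0.55,0.55,0.55,0.55,0.55,0.55]}}

```text
time: 10.62
tool_pos: [605.6, 23.4, 203.3]
tcp_rot: [179.9, 0.5, 169.2]
ft_force: [0.5, 0.5, 0.3]
finger_gap: 46.9
grip_force: 0.0
```

{"name": "apply_moves", "arguments": {"angular": [[0,0,0],[0,0,0],[0,0,0],[0,0,0],[0,0,0]], "travel": [[0.5,-0.1,0],[0.5,-0.1,0],[0,0,0],[0,0,0],[0,0,0]], "jaw": [0.65,0.65,0.65,0.65,0.65]}}

```text
time: 11.25
tool_pos: [642.4, 15.7, 197.7]
tcp_rot: [-180.0, -0.0, 169.2]
ft_force: [0.2, 0.2, -0.1]
finger_gap: 55.7
grip_force: 0.0
```

Run:
```python
from bench import r
from h import *
st=look(r,"wrist","w3"); print(st["time"],st["tool_pos"],st["tcp_rot"],st["joint_pos"].round(1))
look(r,"top","t3");look(r,"scene","s3")
```

```text
11.25 [642.40603373  15.73428144 197.67090975] [-1.79996754e+02 -4.02429575e-02  1.69217831e+02] [ -3.2  15.8  81.9   0.   82.3 -82.4]
```

View pics/w3.png

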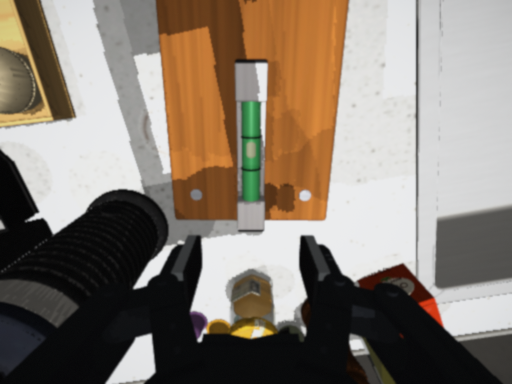

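Wrist view: the level stands on the board, with its top face from (251,60) to (251,231). The vial's rings are at rows ~137 and ~170, and the bubble spans rows ~140–159, slightly towards the knob.

```bash
cat >> h.py <<'E'
def project(s,X,pose=None):
    X=np.asarray(X,float)
    if "mount" in s:
        p,rpy=pose; T=np.eye(4);T[:3,:3]=Ro.from_euler("xyz",rpy,degrees=True).as_matrix();T[:3,3]=p
        c=(np.linalg.inv(T@s["mount"])@np.r_[X,1])[:3]
    else: c=s["R"]@X+s["t"]
    return np.array([s["fx"]*c[0]/c[2]+s["cx"],s["fy"]*c[1]/c[2]+s["cy"]])
def strip(s,A,B,pose=None,n=140,half=12):
    """rectified strip, 2 px/mm, from world point A to B (mid vial axis)"""
    A,B=np.array(A,float),np.array(B,float);L=np.linalg.norm(B-A);u=(B-A)/L;v=np.cross([0,0,1],u)
    w=np.array([[project(s,A+u*x+v*y,pose) for x in np.arange(0,L,.5)] for y in np.arange(-half,half,.5)],np.float32)
    return cv2.remap(s["color"],w[...,0],w[...,1],cv2.INTER_CUBIC)
E
python3 - <<'E'
import pickle;from h import *
s,p=pickle.load(open("w3.pkl","rb"))
a=ray(s,(251.5,59.5),97,p);b=ray(s,(251,231),97,p);m=(a+b)/2
print(a,b,m,np.linalg.norm(a-b),np.degrees(np.arctan2(*(b-a)[1::-1])))
u=(b-a)/np.linalg.norm(b-a)
m[2]=91
S=strip(s,m-45*u,m+45*u,p)
g=S[20:28].mean(0)
for i in range(40,140,2): print((i/2-45),g[i].round().astype(int),end=" ")
for n in("t3","s3"):
    s2,_=pickle.load(open(n+".pkl","rb"));S2=strip(s2,m-45*u,m+45*u);S=np.vstack([S,S2])
cv2.imwrite("pics/strips.png",cv2.resize(S,None,fx=4,fy=4)[...,::-1])
E
```

```text
[537.3501623   37.73670732  97.        ] [672.54471757  11.89732945  97.        ] [604.94743993  24.81701838  97.        ] 137.6417132394783 -10.820296353492749
-25.0 [ 84 173 107] -24.0 [ 84 173 107] -23.0 [ 83 172 106] -22.0 [ 83 172 106] -21.0 [ 82 172 106] -20.0 [ 82 171 105] -19.0 [ 82 171 104] -18.0 [ 82 171 105] -17.0 [ 81 170 104] -16.0 [ 80 169 103] -15.0 [ 76 164  99] -14.0 [ 67 152  88] -13.0 [ 49 109  64] -12.0 [39 82 50] -11.0 [ 62 133  79] -10.0 [ 85 166 102] -9.0 [116 167 114] -8.0 [151 168 130] -7.0 [164 169 137] -6.0 [164 169 137] -5.0 [164 168 137] -4.0 [165 169 137] -3.0 [164 169 137] -2.0 [164 168 137] -1.0 [164 168 137] 0.0 [164 168 137] 1.0 [164 168 137] 2.0 [162 167 135] 3.0 [152 161 127] 4.0 [124 158 112] 5.0 [ 86 160  98] 6.0 [ 72 161  94] 7.0 [ 71 161  95] 8.0 [ 72 162  95] 9.0 [ 70 160  94] 10.0 [ 67 157  90] 11.0 [ 63 152  86] 12.0 [ 60 150  84] 13.0 [ 56 140  78] 14.0 [ 41 101  56] 15.0 [30 69 40] 16.0 [ 51 119  69] 17.0 [ 68 156  90] 18.0 [ 69 159  92] 19.0 [ 68 158  91] 20.0 [ 68 158  91] 21.0 [ 68 157  90] 22.0 [ 68 157  90] 23.0 [ 68 157  90] 24.0 [ 67 156  90]
```

View pics/strips.png

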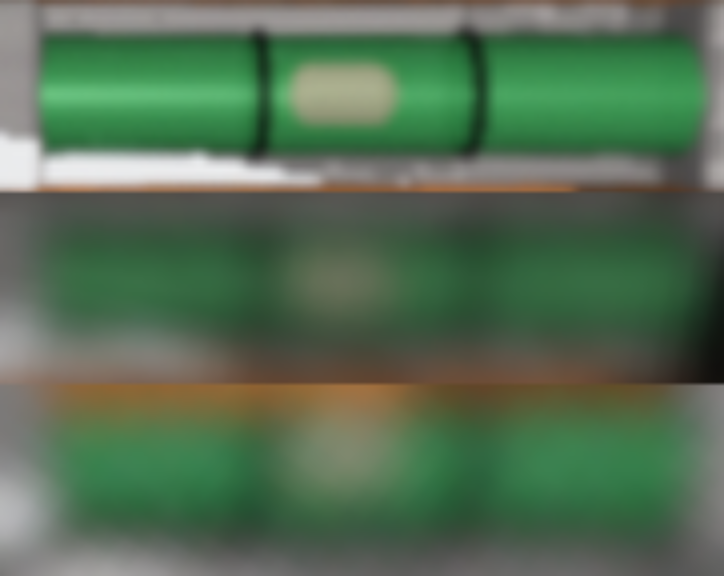

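The strips show rings at −12 and +14.8 mm and the bubble centred at −2.4. So the bubble is about 3.7 mm towards the knob with the foot up, and pressing should need about 1.37 rad clockwise.

{"name": "apply_moves", "arguments": {"angular": [[0,0,0],[0,0,0],[0,0,0],[0,0,0],[0,0,0]], "travel": [[-0.8,0.15,0],[-0.9,0.2,0],[-0.9,0.2,0],[0,0,0],[0,0,0]], "jaw": [0.8,0.8,0.8,0.8,0.8]}}

```text
time: 12.02
tool_pos: [539.6, 37.5, 198.5]
tcp_rot: [180.0, 0.1, 169.2]
ft_force: [0.1, -0.2, -0.5]
finger_gap: 68.8
grip_force: 0.0
```

Run:
```python
from bench import r
from h import *
st=look(r,"wrist","w4"); print(st["time"],st["tool_pos"],st["tcp_rot"],st["joint_pos"].round(1))
```

```text
12.025 [539.55021365  37.50062402 198.5288076 ] [1.79990610e+02 8.93956453e-02 1.69214507e+02] [ -1.5   0.2  98.9  -0.   80.8 -80.7]
```

View pics/w4.png

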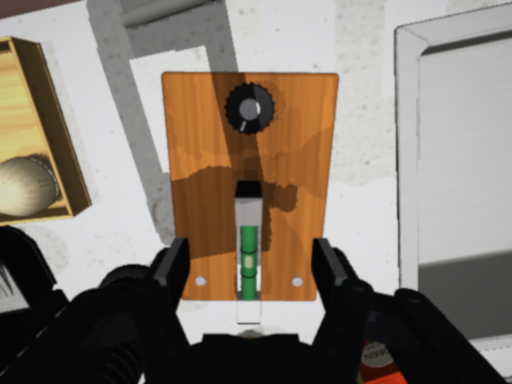

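The wrist view shows the knob's top disc centred at about (249.5,108), and the level still upright and aligned.

Run:
```python
import pickle;from h import *
s,p=pickle.load(open("w4.pkl","rb"))
for q in[(249.5,108),(250,109)]: print(ray(s,q,92,p),ray(s,q,80,p))
g=s["color"].max(2)[75:150,210:290].astype(np.uint8)
m=(g<45).astype(np.uint8);n,l,st,c=cv2.connectedComponentsWithStats(m);i=1+st[1:,4].argmax();print(st[i]+[210,75,0,0,0],c[i]+[210,75])
x,y,w,h,_=st[i];print(ray(s,(210+x+w/2-.5,75+y+h/2-.5),86,p))
for f in("top","scene"):pass
```

```text
[467.67516011  51.73887758  92.        ] [468.20650773  51.61034561  80.        ]
[468.48400933  51.98207535  92.        ] [469.05861698  51.86655042  80.        ]
[ 225   83   49   52 1137] [244.66666667 109.09058927]
[468.24406917  51.20940065  86.        ]
```

{"name": "apply_moves", "arguments": {"angular": [[0,0,0],[0,0,0],[0,0,0],[0,0,0],[0,0,0],[0,0,0],[0,0,0]], "travel": [[-0.6,0.1,0],[-0.6,0.12,0],[-0.6,0.13,-0.2],[0,0,-0.6],[0,0,-0.6],[0,0,0],[0,0,0]], "jaw": [0.8,0.8,0.8,0.8,0.8,0.8,0.8]}}

```text
time: 12.95
tool_pos: [468.0, 51.4, 142.9]
tcp_rot: [180.0, 0.1, 169.2]
ft_force: [0.1, 0.3, -0.3]
finger_gap: 68.6
grip_force: 0.0
```

{"name": "apply_moves", "arguments": {"angular": [[0,0,0],[0,0,0],[0,0,0],[0,0,0],[0,0,0],[0,0,0],[0,0,0],[0,0,0],[0,0,0]], "travel": [[0,0,-0.5],[0,0,-0.5],[0,0,-0.38],[0,0,0],[0,0,0],[0,0,0],[0,0,0],[0,0,0],[0,0,0]], "jaw": [0.8,0.8,0.8,0.7,0.6,0.5,0.4,0.3,0.3], "force": 50}}

```text
time: 14.08
tool_pos: [467.4, 50.8, 87.5]
tcp_rot: [-179.9, 0.1, 169.2]
ft_force: [-2.1, -4.8, 3.2]
finger_gap: 37.0
grip_force: 49.6
```

{"name": "apply_moves", "arguments": {"angular": [[0,0,0],[0,0,0],[0,0,0],[0,0,0],[0,0,0]], "travel": [[0,-0.01,-0.03],[0,0,-0.04],[0,0,-0.03],[0,0,0],[0,0,0]], "jaw": [0.3,0.3,0.3,0.3,0.3]}}

```text
time: 14.7
tool_pos: [466.6, 50.9, 84.6]
tcp_rot: [-180.0, -0.1, 169.2]
ft_force: [-16.5, -1.8, 21.6]
finger_gap: 36.7
grip_force: 51.5
```

{"name": "apply_moves", "arguments": {"angular": [[0,0,0],[0,0,0],[0,0,0],[0,0,0],[0,0,0],[0,0,0],[0,0,0],[0,0,0],[0,0,0],[0,0,0],[0,0,0],[0,0,0]], "travel": [[-0.03,0,0],[0,0,0],[0,0,0],[0,0,0],[0,0,0],[0,0,0],[0,0,0],[0,0,0],[0,0,0],[0,0,0],[0,0,0],[0,0,0]], "jaw": [0.3,0.3,0.3,0.3,0.3,0.3,0.3,0.3,0.3,0.3,0.3,0.3]}}

```text
time: 16.2
tool_pos: [466.5, 50.9, 84.7]
tcp_rot: [-180.0, 0.1, 169.2]
ft_force: [-8.6, -1.6, 16.2]
finger_gap: 36.9
grip_force: 50.7
```

```bash
cat > bub.py <<'E'
import pickle,sys;from h import *
m=np.array([604.95,24.82,91.]);u=np.array([np.cos(np.radians(-10.82)),np.sin(np.radians(-10.82)),0])
def meas(s,off=0):
    """bubble: centroid of red excess ratio; rings: dark dips; in mm from m"""
    S=strip(s,m-45*u,m+45*u).astype(float); S=S[16:30].mean(0)
    q=S[:,0]/S.sum(1); x=np.arange(len(q))/2-45
    base=np.median(q[(abs(x)<33)]); k=(abs(x)<30); w=np.clip(q-base-.25*(q[k].max()-base),0,None)*k
    return (w*x).sum()/w.sum(), q[k].max()-base
if __name__=="__main__":
    import sys
    from bench import r
    ref={"t":meas(pickle.load(open("t3.pkl","rb"))[0]),"s":meas(pickle.load(open("s3.pkl","rb"))[0])}
    print("ref(b=-3.7)",ref)
    rows=[]
    for n in("top","scene"):
        M=[];
        for i in range(3):
            st=look(r,n,f"{sys.argv[1]}{n[0]}"); M.append(meas(pickle.load(open(f"{sys.argv[1]}{n[0]}.pkl","rb"))[0]))
        M=np.array(M).mean(0); print(n,M,"bubble",-3.7+M[0]-ref[n[0]][0])
        rows.append(strip(pickle.load(open(f"{sys.argv[1]}{n[0]}.pkl","rb"))[0],m-45*u,m+45*u))
    cv2.imwrite(f"pics/{sys.argv[1]}.png",cv2.resize(np.vstack(rows),None,fx=4,fy=4)[...,::-1])
    st=r.sense();print(st["time"],st["tool_pos"],st["tcp_rot"],st["ft_force"],st["wrist_torque"],st["joint_pos"])
E
python3 bub.py b1
```

```text
ref(b=-3.7) {'t': (np.float64(-2.895609861732613), np.float64(0.09311653436922096)), 's': (np.float64(-2.8003269814963514), np.float64(0.1006138569114794))}
top [13.48428334  0.08084216] bubble 12.67989320179101
scene [13.69648335  0.09299588] bubble 12.79681033625291
16.5 [466.48527615  50.90624587  84.74132923] [-1.79982289e+02  6.84918800e-02  1.69214211e+02] [-9.13309378 -0.83418734 16.4804322 ] [-0.26175526  1.12012971  0.03252107] [-1.40822292e-02 -3.93770368e+00  1.15630146e+02 -3.25157099e-02
  6.82435862e+01 -7.92162469e+01]
```

View pics/b1.png

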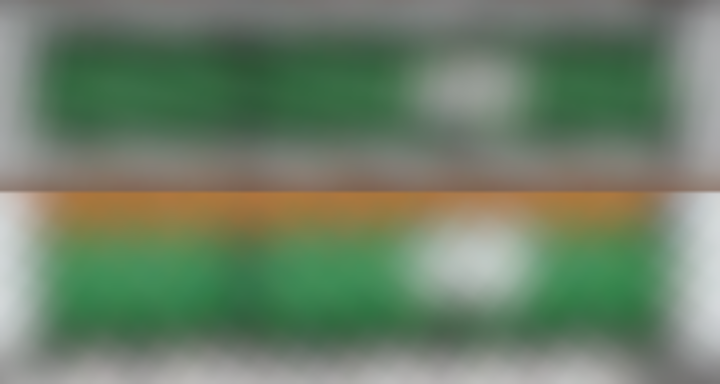

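Both views show the bubble at about +12.7 mm, away from the knob and over the far ring, so the foot is at its stop. Now I'll turn clockwise.

{"name": "apply_moves", "arguments": {"angular": [[0,0,-0.3],[0,0,-0.5],[0,0,-0.5],[0,0,-0.5],[0,0,-0.5],[0,0,-0.5],[0,0,-0.5],[0,0,-0.5],[0,0,-0.2],[0,0,0]], "travel": [[0,0,0],[0,0,0],[0,0,0],[0,0,0],[0,0,0],[0,0,0],[0,0,0],[0,0,0],[0,0,0],[0,0,0]], "jaw": [0.3,0.3,0.3,0.3,0.3,0.3,0.3,0.3,0.3,0.3]}}

```text
time: 17.75
tool_pos: [466.7, 51.1, 84.8]
tcp_rot: [179.9, 0.1, 137.2]
ft_force: [-9.8, -1.4, 15.5]
finger_gap: 36.7
grip_force: 50.9
```

Stable. I'll turn a further 44° (76° in total), then let it settle and measure.

{"name": "apply_moves", "arguments": {"angular": [[0,0,-0.3],[0,0,-0.5],[0,0,-0.5],[0,0,-0.5],[0,0,-0.5],[0,0,-0.5],[0,0,-0.5],[0,0,-0.5],[0,0,-0.5],[0,0,-0.5],[0,0,-0.5],[0,0,-0.2],[0,0,0],[0,0,0],[0,0,0],[0,0,0],[0,0,0],[0,0,0],[0,0,0],[0,0,0]], "travel": [[0,0,0],[0,0,0],[0,0,0],[0,0,0],[0,0,0],[0,0,0],[0,0,0],[0,0,0],[0,0,0],[0,0,0],[0,0,0],[0,0,0],[0,0,0],[0,0,0],[0,0,0],[0,0,0],[0,0,0],[0,0,0],[0,0,0],[0,0,0]], "jaw": [0.3,0.3,0.3,0.3,0.3,0.3,0.3,0.3,0.3,0.3,0.3,0.3,0.3,0.3,0.3,0.3,0.3,0.3,0.3,0.3]}}

```text
time: 20.25
tool_pos: [467.0, 51.1, 85.0]
tcp_rot: [179.9, 0.0, 93.2]
ft_force: [-8.0, -0.6, 14.6]
finger_gap: 36.7
grip_force: 51.1
```

{"name": "apply_moves", "arguments": {"angular": [[0,0,0],[0,0,0],[0,0,0],[0,0,0],[0,0,0],[0,0,0],[0,0,0]], "travel": [[0,0,0],[0,0,0],[0,0,0],[0,0,0],[0,0,0],[0,0,0],[0,0,0]], "jaw": [0.3,0.3,0.3,0.3,0.3,0.3,0.3]}}

```text
time: 21.12
tool_pos: [467.0, 51.1, 85.0]
tcp_rot: [179.9, 0.0, 93.2]
ft_force: [-8.6, -0.8, 15.8]
finger_gap: 36.8
grip_force: 51.1
```

```bash
python3 bub.py b2
```

```text
ref(b=-3.7) {'t': (np.float64(-2.895609861732613), np.float64(0.09311653436922096)), 's': (np.float64(-2.8003269814963514), np.float64(0.1006138569114794))}
top [1.73344428 0.08098241] bubble 0.9290541428375412
scene [1.35980637 0.09489162] bubble 0.46013335475364636
21.425 [467.04165863  51.0990531   84.96824317] [1.79851847e+02 1.58122577e-02 9.32086247e+01] [-9.72846216 -1.21523536 14.96931586] [-0.0630731   0.15107671 -0.05301644] [-6.94404602e-03 -3.94751216e+00  1.15613099e+02 -8.05373590e-03
  6.81856067e+01 -3.21260612e+00]
```

View pics/b2.png

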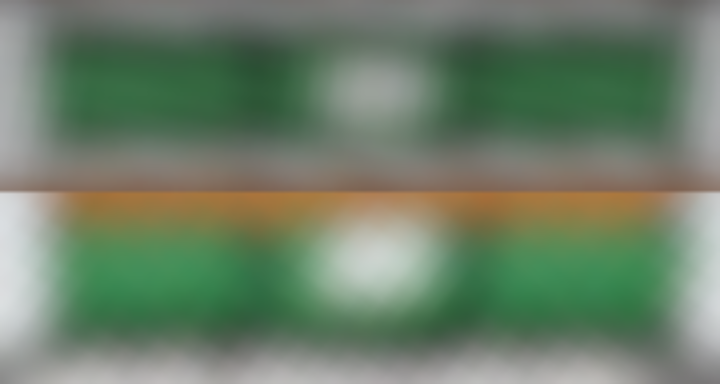

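The bubble sits at x≈375, between rings at about 262 and 482, so it is about +0.7 mm off. One last trim of −4°.

{"name": "apply_moves", "arguments": {"angular": [[0,0,-0.25],[0,0,-0.25],[0,0,0],[0,0,0],[0,0,0],[0,0,0],[0,0,0],[0,0,0],[0,0,0],[0,0,0],[0,0,0],[0,0,0],[0,0,0],[0,0,0],[0,0,0],[0,0,0],[0,0,0],[0,0,0]], "travel": [[0,0,0],[0,0,0],[0,0,0],[0,0,0],[0,0,0],[0,0,0],[0,0,0],[0,0,0],[0,0,0],[0,0,0],[0,0,0],[0,0,0],[0,0,0],[0,0,0],[0,0,0],[0,0,0],[0,0,0],[0,0,0]], "jaw": [0.3,0.3,0.3,0.3,0.3,0.3,0.3,0.3,0.3,0.3,0.3,0.3,0.3,0.3,0.3,0.3,0.3,0.3]}}

```text
time: 23.68
tool_pos: [467.1, 51.1, 85.0]
tcp_rot: [179.8, 0.0, 89.2]
ft_force: [-9.2, -0.5, 15.0]
finger_gap: 36.9
grip_force: 51.1
```

```bash
python3 bub.py b3
```

```text
ref(b=-3.7) {'t': (np.float64(-2.895609861732613), np.float64(0.09311653436922096)), 's': (np.float64(-2.8003269814963514), np.float64(0.1006138569114794))}
top [1.06215071 0.08048434] bubble 0.2577605676924519
scene [1.20309333 0.0952411 ] bubble 0.30342031482248233
23.975 [467.06970315  51.11351549  85.01014801] [1.79846483e+02 6.90229360e-03 8.92122098e+01] [-8.37799871 -0.64990978 15.58857554] [-0.10866509  0.17374316 -0.05988245] [-4.06043847e-03 -3.95057012e+00  1.15611124e+02 -9.69572122e-03
  6.81860387e+01  7.87311354e-01]
```

The bubble is within about 0.3 mm of centre. The knob is gripped and pressed at its stop with about 15 N, so I'm handing in.

```bash
python3 -c "
from bench import r
print(r.hand_in())"
```

```text
the job is handed in; nothing more can be done
None
```

I handed the job in at about 24 s with the level standing along the board. The bubble measured about 0.3 mm from centre, and the knob was still gripped and pressed to its stop with about 15 N.

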